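Hold the recessed reset of a gauge readout

ROBOT

A 6-joint arm with a two-finger parallel gripper is mounted at the origin on the work surface. World frame = base frame: x ahead of the robot, y to its left, z up, the work surface at z = 0. Lengths are in mm, angles in rad, forces in N, time in s.
With the tool pointing down it reaches from about 275 to 750 mm from the base axis. Payload 10.2 kg.
Tool frame: the origin (TCP) lies between the finger pads, 19 mm behind the fingertips; this is the grasp point; z points along the fingers, y is the line along which they close (so a half turn about z gives the same grasp; the last joint's range is limited). The gripper opens to 85 mm and grips with 20 to 120 N. Pads are 22 mm wide; open, the fingers measure 114 mm over their backs; the gripper's body (76 mm by 85 mm) begins 54 mm behind the grasp point. The pads swing forward as they close: fully open they stand 13 mm farther back than shut.
Start: joints at [1.086, 0.313, 1.498, -0, 1.331, -0.223], TCP at [135.893, 507.114, 249.994] pointing down, gripper open.
Joint ranges: [-2.94, 2.94], [-0.97, 2.17], [0.19, 2.56], [-1.23, 4.37], [0.02, 3.11], [-2.88, 2.88]. Speed limits (rad/s): [2.39, 2.39, 3.01, 3.14, 3.14, 3.14].

INTERFACE

Orientations are given as a unit quaternion [w, x, y, z].
In Python, from plant import env, eoat, vision, hand_in, recognise, mark_of, readout gives the robot as it stands. Calls block until the motion is done:
- env.move_pose(position, orientation): joint-space move of the TCP to a pose.
- env.move_l(position, frame=None, rate=150): straight line of the TCP; frame=None keeps the orientation; rate is the mean speed in mm/s.
- env.move_j(angles): joint-space move.
- eoat.open_gripper() and eoat.clamp(grasp_force=None): open the fingers fully, or close them until they stop; grasp_force is the grip in N (None keeps the last).
- env.dwell(seconds).
- env.inverse_kinematics(position, orientation): joint angles nearest the present ones, or None.
- vision.get_image(name): name is "scene" or "top" or "wrist"; returns a dict with "frame" (384x512x3 uint8, red, green, blue), "depth" (384x512 float32, mm along the optical axis (not along the pixel's ray), 0 where there is no reading), "intrinsics" (3x3 intrinsics, pixels), "cam_to_world" (4x4, takes a point from camera to world coordinates); the wrist camera has in their place "hand_eye" (4x4, takes a point from camera to tool coordinates, whose origin is the TCP and whose axes are the flange's). Camera axes: x right, y down, z forward; pixel columns grow to the right and rows downward; lengths in mm; the calibration is good to about 2 mm. A picture is of the moment at which its call begins: read the wrist's pose just before it.
A pose or a line that the arm cannot do raises env.Unreachable and nothing moves.
- hand_in(): hands the job in; it is judged then, once.
Trained networks look in the newest picture that a camera, given by its name, has taken for a name from the list of things; names that differ only in an ending like _2 or _b are one class to them, and where a whole thing is asked for, a point or a joint stands for the part that bears it (a point fixed in the world has none). Each returns a list of dicts, best first, with "confidence" (0 to 1); they miss things now and then, are a little off and sometimes report something else, mostly with a low value. They report only what shows in the picture. A call takes as long as a camera call.
- recognise(camera, query): "bbox" ([left, top, right, bottom] in pixels, round what is visible of it).
- mark_of(camera, query): "position" ([row, column] in pixels: a listed point, or the origin of a listed thing).
Readings, each from a call of its own:
- readout.current_clock(): time.
- readout.current_joint_pos(): joint angles.
- readout.current_dq(): joint speeds.
- readout.current_effort(): joint torques, N m.
- readout.current_tool_pos(): TCP position.
- readout.current_orientation(): TCP orientation.
- readout.current_contact_force(): force on the tool from outside, world axes, zero at the start.
- readout.current_wrist_torque(): the same for the moment, N m.
- readout.current_opening(): finger opening in mm.
- readout.current_grasp_force(): force on a finger pad.
Only numpy, scipy, OpenCV 4.12 (cv2) and the standard library are available. Lean on these libraries where they do the work, as an engineer would, in place of code of your own. Each camera call takes 0.05 s, during which the arm holds its last target. There are 200 camera calls.

TASK

Re-zero the honing machine's gauge readout: turn its head until it is squarely in line with its rectangular foot plate and lay it down flat on its rest. Then take the slim stylus from the rack, reach it down through the round aperture in the readout's face and press the recessed button fully down. Finish while still gripping the stylus and holding the button down, with the head still square and flat; leave the thick deburring tool, the steel sleeve and the oil bottle where they are.

Things in the scene. Friction and masses are not known exactly. Their poses are not given: they have to be found in the camera images.
- stand: The readout's foot, fixed to the bench: a rectangular aluminium plate 220 x 150 x 12 mm with a post. Origin on the bench on the swivel axis; x is the plate's long direction (the plate spans x -90 to +130 mm, y -75 to +75 mm), z up.
- pivot (a point): Point on the stand 110 mm above the bench where the vertical swivel axis and the level tilt axis cross. Its axes are the stand's.
- swivel (a joint): Swivel of the readout head about the vertical through the pivot, rad, counter-clockwise from above positive, limits -1.1 to 1.1; 0 = head in line with the foot plate. No detent; friction of 0.45 N m holds it anywhere.
- tilt (a joint): Tilt of the head about the level axis through the pivot (across the head), rad, limits 0 to 1.1; 0 = flat, face up, on its rest (a stop); positive = the end with the tongue is raised. Friction of 0.5 N m holds it anywhere against its 0.5 kg weight.
- tongue (a point): Grip point on the head: middle of the black tongue that sticks out 50 mm from the end of the head, 147 mm from the pivot along the head's x. The tongue is 14 mm thick across the head and 22 mm deep, and spans x 115 to 166 mm, z -11 to +11 mm in head coordinates; free space around it. Axes: the head's.
- face (a point): Middle of the readout's face: head coordinates x 35, y 0, z 11 mm from the pivot. Head axes: x along the head from pivot to tongue, y across, z out of the face. The head is a grey box 160 mm long, 130 wide, 26 thick, spanning x -45 to +115 mm from the pivot; a dark screen fills most of its face.
- aperture (a point): Centre of the mouth of the reset aperture in the readout's face, inside a low steel collar (23 mm outside, 2 mm high); head coordinates x 80, y 35, z 13 mm from the pivot. The hole is 15 mm in diameter; z points out of the hole. The button's top lies 14 mm below this point.
- reset_button (a joint): Travel of the recessed white reset button (13 mm across) at the bottom of the aperture, m: 0 = up, 0.006 = fully down. It springs back: 1.5 N starts it, 4.5 N takes it fully down.
- rack: Plywood tool rack fixed to the bench, 130 x 55 x 60 mm, origin under its centre, long side along its x. Two upright pockets 10 mm wide, 55 mm deep, at x -35 and +35 mm; one holds the stylus, the other the deburring tool.
- stylus: Slim stylus standing tip down in the rack: black handle 14 mm in diameter and 66 mm long, its lower end resting on the rack's top, and below it a steel pin 7 mm in diameter and 50 mm long. About 40 g. Origin at the handle's lower end, z up along the handle.
- stylus_grip (a point): Point on the stylus axis 40 mm above the handle's lower end, a good place to grip.
- stylus_tip (a point): Lower end of the stylus's steel pin, 50 mm below the handle's lower end.
- deburrer: Bystander: deburring tool standing in the other pocket: black handle 26 mm in diameter and 66 mm long with a 14 mm stub below, too short to reach the button. Origin at the handle's lower end.
- sleeve: Bystander: upright steel sleeve, 48 mm outside diameter, 40 mm high, origin under its centre.
- oil_bottle: Bystander: white plastic bottle, 60 mm in diameter, 160 mm high, origin under its centre.

How it is judged (in metres and radians):
On the way, in this order (a step that is already met when the one before it is completed fails the run):
1. the head is in line with the foot plate and flat on its rest (value of joint tilt below 0.06 rad and value of joint swivel between -0.09 and 0.09 rad), for 0.2 s.
2. the stylus, in the gripper, reaches through the aperture and presses the button down (all of step 1 and value of joint reset_button above 0.0045 m and z of stylus_tip in the frame of aperture below -0.015 m and distance between stylus_tip and aperture below 0.025 m and contact force between the fingers and stylus above 2 N and z of the grasp point in the frame of stylus below 0.078 m), for 0.3 s.
At the end, for the whole second after the job is handed in: Head flat (tilt under 0.06 rad) and in line with the foot plate (swivel within 0.09 rad); button at least 4.5 mm down; stylus tip in the aperture, at least 15 mm below its mouth and within 25 mm of it; fingers around the handle (TCP under 78 mm above its lower end), over 2 N (all of step 2); the arm keeps its last pose, push and grip.
It fails at once if deburring tool disturbed (moved over 30 mm) (distance of deburrer from where it was at the start of the episode above 0.03 m).
It fails at once if sleeve disturbed (moved over 30 mm) (distance of sleeve from where it was at the start of the episode above 0.03 m).
It fails at once if oil bottle disturbed (moved over 30 mm) (distance of oil_bottle from where it was at the start of the episode above 0.03 m).
It also fails if it takes over 48 s, if anything falls off the work surface, if the arm or the gripper's body presses on something with over 40 N, if the wrist force passes 120 N, or if a joint passes its speed limit or range.

## Working session

There is one attempt and no reset: what is moved stays moved. The work goes in short steps, each a Python script; the robot and the scene stay as the last script left them, time stands still between calls to the robot, and variables do not carry over. Pictures are saved under pics/ and viewed, at most 10 in all, crops included, and the job is handed in when it is done.

```bash
ls; mkdir -p pics; cat > h.py <<'E'
from plant import env, eoat, vision, hand_in, recognise, mark_of, readout
import numpy as np, cv2
from scipy.spatial.transform import Rotation as R
def save(im,n): cv2.imwrite('pics/'+n+'.png', im['frame'][:,:,::-1])
def T_of(im):
    if 'cam_to_world' in im: return np.array(im['cam_to_world'])
    raise KeyError
def wristT(im,p,q):
    T=np.eye(4); T[:3,:3]=R.from_quat(q,scalar_first=True).as_matrix(); T[:3,3]=p
    return T@np.array(im['hand_eye'])
def px(im,r,c,T=None,d=None,k=1):
    T=T_of(im) if T is None else T
    r0,c0=int(round(r)),int(round(c))
    if d is None:
        w=im['depth'][max(0,r0-k):r0+k+1,max(0,c0-k):c0+k+1]; w=w[w>0]
        d=np.median(w) if w.size else np.nan
    K=np.array(im['intrinsics'])
    return (T@np.r_[np.linalg.inv(K)@[c,r,1]*d,1])[:3]
def pxz(im,r,c,z,T=None):
    T=T_of(im) if T is None else T
    v=T[:3,:3]@(np.linalg.inv(np.array(im['intrinsics']))@[c,r,1]); o=T[:3,3]
    return o+v*(z-o[2])/v[2]
def cloud(im,T=None):
    T=T_of(im) if T is None else T
    d=im['depth']; v,u=np.mgrid[:d.shape[0],:d.shape[1]]
    P=np.stack([u,v,np.ones_like(u)],-1)@np.linalg.inv(np.array(im['intrinsics'])).T*d[...,None]
    P=P@T[:3,:3].T+T[:3,3]; P[d<=0]=np.nan
    return P
E
python3 - <<'E'
from h import *
np.set_printoptions(precision=1,suppress=True)
ims={}
for c in ['scene','top']:
    im=vision.get_image(c); save(im,c+'0')
    print(c,T_of(im)[:3,3])
    for n in ['stand','pivot','tongue','face','aperture','rack','stylus','stylus_grip','deburrer','sleeve','oil_bottle']:
        m=mark_of(c,n); 
        for x in m[:2]: print(n,round(x['confidence'],2),np.array(x['position']),px(im,*x['position']))
print(readout.current_clock())
E
```

```text
pics
scene [ 971.1 -302.4  838.2]
stand 0.71 [201.5 232.7] [521.9  67.4  54.4]
pivot 0.73 [174.7 224.1] [492.1  74.3 127.9]
tongue 0.7 [189.6 253.2] [616.1  47.8 202.5]
face 0.79 [173.5 228.4] [497.1  83.8 128.1]
aperture 0.91 [171.7 249.6] [544.1 109.1 150.1]
aperture 0.55 [303.2 119.2] [ 539.4 -279.3   59.3]
rack 0.66 [303.1 117.7] [ 547.  -281.8   77.3]
stylus 0.47 [308.  119.7] [ 550.  -284.5   61.4]
stylus_grip 0.67 [301.3 114.1] [ 550.3 -285.2   98.3]
deburrer 0.86 [278.5 106.6] [ 486.1 -267.1   80.5]
sleeve 0.56 [304.3 231.3] [ 703.2 -115.6   35.1]
oil_bottle 0.57 [160.4 335.5] [612.4 380.2  21.4]
top [ 384.1   73.6 1126.9]
pivot 0.86 [220.  255.2] [491.8  92.3 126.3]
tongue 0.93 [176.7 274.8] [602.7  48.9 200.1]
tongue 0.3 [182.4 165.4] [593.  378.8  47.8]
face 0.73 [211.7 257.6] [513.6  87.4 141.5]
face 0.72 [228.5 255.5] [469.2  89.7 116.6]
aperture 0.61 [193.3 250.4] [559.4 110.8 164. ]
rack 0.93 [224.9 370.6] [ 512.5 -248.7   61.1]
stylus 0.51 [215.5 383.4] [ 540.6 -279.1   81.9]
stylus 0.23 [174.  316.2] [664.1 -85.7  22.6]
stylus_grip 0.4 [211.4 385.5] [ 556.4 -291.9   62.2]
deburrer 0.49 [237.1 379.1] [ 473.4 -255.   120.5]
sleeve 0.75 [170.5 319.3] [681.5 -97.9   2.9]
oil_bottle 0.85 [184.3 162.7] [583.7 382.3  61.7]
oil_bottle 0.69 [174.6 273.7] [607.7  52.2 202. ]
1.2
```

```bash
python3 - <<'E'
from h import *
np.set_printoptions(precision=1,suppress=True)
im=vision.get_image('top'); P=cloud(im)
big=cv2.resize(im['frame'][100:300,130:430],None,fx=2.6,fy=2.6,interpolation=cv2.INTER_CUBIC)
cv2.imwrite('pics/topcrop.png',big[:,:,::-1])
s=vision.get_image('scene'); 
cv2.imwrite('pics/scenecrop.png',cv2.resize(s['frame'][100:360,70:400],None,fx=2.2,fy=2.2,interpolation=cv2.INTER_CUBIC)[:,:,::-1])
Q=P.reshape(-1,3); Q=Q[~np.isnan(Q).any(1)]
# foot plate top
near=(abs(Q[:,0]-500)<200)&(abs(Q[:,1]-80)<180)
pl=Q[near&(Q[:,2]>7)&(Q[:,2]<18)]
print('plate',len(pl),cv2.minAreaRect(pl[:,:2].astype(np.float32)), np.median(pl[:,2]))
hd=Q[near&(Q[:,2]>70)]; print('head',len(hd),cv2.minAreaRect(hd[:,:2].astype(np.float32)),hd[:,2].min(),hd[:,2].max())
c=hd.mean(0); n=np.linalg.svd(hd-c)[2][2]; print(c,n*np.sign(n[2]))
rk=Q[(abs(Q[:,0]-510)<100)&(abs(Q[:,1]+260)<100)&(Q[:,2]>54)&(Q[:,2]<66)]
print('rack',len(rk),cv2.minAreaRect(rk[:,:2].astype(np.float32)))
E
```

```text
plate 1076 ((504.87646484375, 72.15473175048828), (337.6775207519531, 392.076171875), 89.54544067382812) 12.860670812641615
head 2831 ((533.3779296875, 75.54307556152344), (167.747314453125, 187.91818237304688), 71.58712768554688) 74.18200965952997 210.33884684245436
[515.5  81.4 142.7] [-0.5  0.2  0.9]
rack 666 ((508.8906555175781, -274.8818054199219), (56.202430725097656, 131.0659637451172), 76.97615051269531)
```

View pics/topcrop.png

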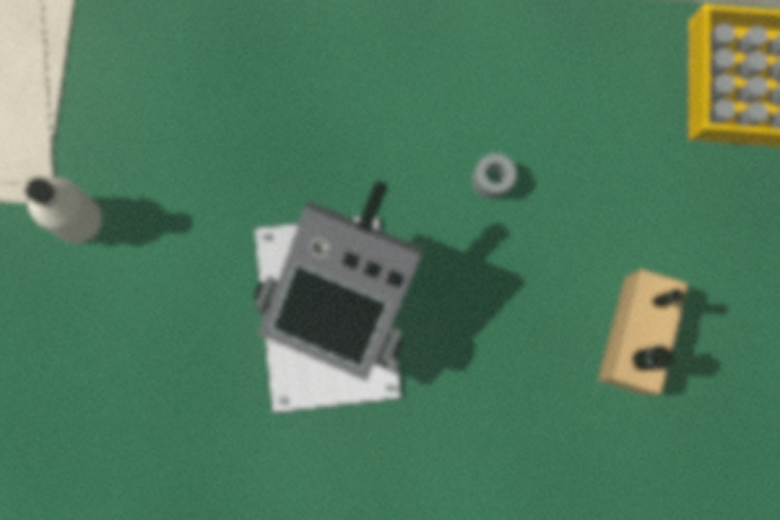

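View pics/scenecrop.png

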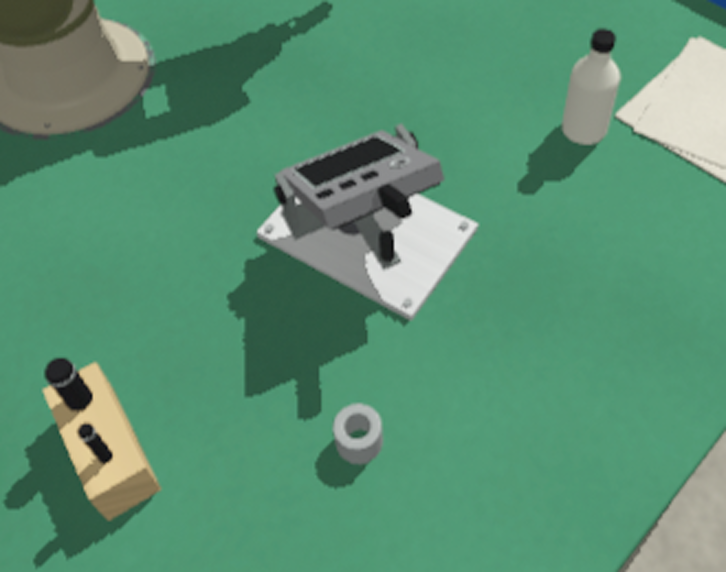

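The top picture shows the plate (crop corners 255,228 / 273,411 / 401,396) turned about +6°. The head's tongue points up and right at (375,200), and the stylus is at (668,297), the farther pocket in x. The scene crop agrees. Next I'll fit the plate and the head from both clouds.

```bash
cat > fit.py <<'E'
from h import *
np.set_printoptions(precision=3,suppress=True)
from scipy.optimize import minimize
A=[];Cs=[]
for c in ['top','scene']:
    im=vision.get_image(c); A.append(cloud(im).reshape(-1,3)); Cs.append(im['frame'].reshape(-1,3).astype(int))
for i in (0,1):
    Q,C=A[i],Cs[i]
    white=(C.min(1)>140)&(abs(Q[:,0]-500)<170)&(abs(Q[:,1]-80)<140)&(Q[:,2]>6)&(Q[:,2]<20)
    pl=Q[white]; print('plate',i,len(pl),np.median(pl[:,2]),cv2.minAreaRect(pl[:,:2].astype(np.float32)))
    A[i]=(Q,pl,C)
pl=np.vstack([A[0][1],A[1][1]])
r=cv2.minAreaRect(pl[:,:2].astype(np.float32)); print('both',r,cv2.boxPoints(r))
# head face plane from top cloud
for i in (0,1):
    Q=A[i][0]; h=Q[(abs(Q[:,0]-510)<70)&(abs(Q[:,1]-85)<80)&(Q[:,2]>95)]
    for _ in range(8):
        c=h.mean(0); n=np.linalg.svd(h-c)[2][2]; n*=np.sign(n[2]); e=(h-c)@n
        if _<7: h=h[abs(e)<max(4,1.5*e.std())]
    print('face',len(h),c,n,'tilt',np.arccos(n[2]),'az of -n',np.degrees(np.arctan2(-n[1],-n[0])))
E
python3 fit.py
```

```text
plate 0 1012 13.140948111516877 ((505.25848388671875, 95.37977600097656), (218.85427856445312, 148.84388732910156), 11.38243293762207)
plate 1 1891 9.612283564612994 ((508.04815673828125, 90.7007827758789), (220.46368408203125, 151.3522186279297), 11.277688980102539)
both ((507.2039794921875, 92.49169158935547), (221.44656372070312, 155.19004821777344), 11.296917915344238) [[383.426 146.893]
 [413.826  -5.29 ]
 [630.982  38.09 ]
 [600.582 190.273]]
face 2353 [510.54   82.437 140.517] [-0.496  0.165  0.853] tilt 0.5494743803451488 az of -n -18.380379673821288
face 1251 [516.143  73.79  140.319] [-0.496  0.162  0.853] tilt 0.5484898022449471 az of -n -18.08238605896951
```

```bash
cat > geo.py <<'E'
from h import *
YAW=np.radians(11.3); PIV=np.array([487.5,89.0,110.])
def head(sw,ti):
    return R.from_euler('ZY',[YAW+sw,-ti]).as_matrix()
def tongue_pose(sw,ti,back=0,flip=1):
    H=head(sw,ti)
    M=np.c_[flip*H[:,0],-flip*H[:,1],-H[:,2]]
    return PIV+H@[147,0,back], R.from_matrix(M).as_quat(scalar_first=True)
E
python3 - <<'E'
from geo import *
np.set_printoptions(precision=3,suppress=True)
print(tongue_pose(-.515,.549))
for f in (1,-1):
    for a in [(-.515,.549,100),(-.515,.549,0),(-.25,.27,0),(0,0,0)]:
        print(f,a,env.inverse_kinematics(*tongue_pose(*a,flip=f)))
for s in (1,-1):
  a=np.radians(-13)+ (0 if s>0 else np.pi)
  q=R.from_matrix(np.c_[[np.cos(a),np.sin(a),0],[np.sin(a),-np.cos(a),0],[0,0,-1]]).as_quat(scalar_first=True)
  print('sty',env.inverse_kinematics([543,-282.8,100],q), env.inverse_kinematics([558,140,250],q))
E
```

```text
(array([606.619,  49.819, 186.71 ]), array([ 0.043,  0.95 , -0.152,  0.268]))
1 (-0.515, 0.549, 100) [-0.026  0.163  1.724 -0.225  0.738  1.989]
1 (-0.515, 0.549, 0) [-0.057  0.356  1.713 -0.258  0.554  2.015]
1 (-0.25, 0.27, 0) [-0.056  0.519  1.494  0.001  0.859  1.567]
1 (0, 0, 0) [ 0.002  0.696  1.277 -0.     1.169  1.376]
-1 (-0.515, 0.549, 100) [-0.026  0.163  1.724 -0.225  0.738 -1.153]
-1 (-0.515, 0.549, 0) [-0.057  0.356  1.713 -0.258  0.554 -1.126]
-1 (-0.25, 0.27, 0) [-0.056  0.519  1.494  0.001  0.859 -1.574]
-1 (0, 0, 0) [ 0.002  0.696  1.277 -0.     1.169 -1.766]
sty [-0.671  0.647  1.395 -0.     1.1    1.126] [ 0.042  0.425  1.339 -0.     1.378  1.84 ]
sty [-0.671  0.647  1.395 -0.     1.1   -2.015] [ 0.042  0.425  1.339 -0.     1.378 -1.302]
```

```bash
python3 - <<'E'
from geo import *
np.set_printoptions(precision=2,suppress=True)
env.move_pose(*tongue_pose(-.515,.549,110,-1))
p=np.array(readout.current_tool_pos()); q=readout.current_orientation()
im=vision.get_image('wrist'); save(im,'w1'); T=wristT(im,p,q)
H=head(-.515,.549)
for n in ['tongue','aperture','pivot','face']:
    for x in mark_of('wrist',n)[:1]:
        w=px(im,*x['position'],T=T); print(n,x['confidence'],x['position'],w,'head coords',H.T@(w-PIV))
P=cloud(im,T).reshape(-1,3); L=(P-PIV)@H
t=L[(L[:,0]>122)&(L[:,0]<175)&(abs(L[:,1])<30)&(abs(L[:,2])<25)]
print(len(t),np.percentile(t,[2,50,98],axis=0)); print(readout.current_clock())
E
```

```text
tongue 0.57 [194.9, 252.1] [593.74  52.87 192.61] head coords [138.82  -1.13  11.91]
aperture 0.62 [120.5, 305.4] [566.01 106.35 151.83] head coords [80.82 41.02 -0.41]
pivot 0.43 [160.1, 185.7] [554.19  11.3  177.89] head coords [110.18 -52.97  12.19]
face 0.72 [52.0, 256.8] [509.27  84.27 138.34] head coords [33.69  2.31 12.61]
801 [[122.8   -5.4    8.89]
 [141.96   1.24  11.49]
 [161.98   7.9   12.98]]
3.8167
```

View pics/w1.png

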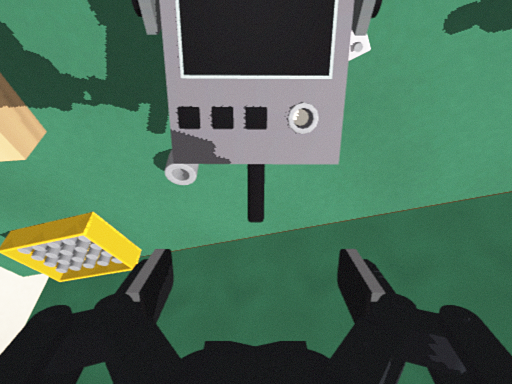

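The tongue, at (256,192), lies centred between the fingers as modelled, within 2 mm. I'll grip it, swing the head and lay it flat.

```bash
python3 - <<'E'
from geo import *
np.set_printoptions(precision=2,suppress=True)
p,q=tongue_pose(-.515,.549,0,-1); env.move_l(p,q,rate=120)
eoat.clamp(grasp_force=40); print(readout.current_opening(),readout.current_grasp_force(),readout.current_clock())
N=8
for i in range(1,N+1):
    k=1-i/N; p,q=tongue_pose(-.515*k,.549*k-0.006*(k==0),0,-1)
    env.move_l(p,q,rate=70)
    print(np.array(readout.current_contact_force()),readout.current_clock())
E
python3 fit.py; python3 -c "
from h import *;print(readout.current_opening(),readout.current_tool_pos())"
```

```text
13.161495468432701 44.519439339637756 5.5333
[ 5.1   3.93 -1.01] 5.8667
[ 5.    4.39 -1.94] 6.2083
[ 4.61  4.38 -2.2 ] 6.55
[ 5.77  4.42 -1.09] 6.8917
[ 7.1   4.45 -2.07] 7.2333
[ 7.99  4.47 -2.89] 7.5833
[ 7.69  5.98 -3.05] 7.9333
[ 7.61  5.67 -3.86] 8.2917
plate 0 217 13.026089106819427 ((425.1395568847656, 31.767057418823242), (36.93244934082031, 55.908111572265625), 10.84019947052002)
plate 1 1586 9.564514405652233 ((511.1468505859375, 73.1802978515625), (220.83285522460938, 115.3685531616211), 11.342549324035645)
both ((510.8406677246094, 73.11888122558594), (221.4574737548828, 115.3685531616211), 11.342549324035645) [[390.93  107.899]
 [413.62   -5.216]
 [630.752  38.339]
 [608.062 151.454]]
face 1341 [498.504  88.796 382.442] [ 0.348 -0.92   0.184] tilt 1.386070392602015 az of -n 110.70453670931578
face 2916 [509.28   97.34  367.839] [ 0.675 -0.729  0.111] tilt 1.4596767736274248 az of -n 132.7901308685284
13.456899281058709 [632.31453539 118.15224472 109.17541604]
```

```bash
python3 - <<'E'
from geo import *
np.set_printoptions(precision=3,suppress=True)
p,q=tongue_pose(0,-.025,0,-1); env.move_l(p,q,rate=50); print(np.array(readout.current_contact_force()))
eoat.open_gripper()
p,q=tongue_pose(0,0,110,-1); env.move_l(p,q,rate=200)
p=np.array(readout.current_tool_pos()); q=readout.current_orientation()
im=vision.get_image('wrist'); save(im,'w2'); T=wristT(im,p,q)
P=cloud(im,T).reshape(-1,3); h=P[(P[:,2]>100)&(P[:,2]<140)&(np.hypot(*(P[:,:2]-PIV[:2]).T)<120)]
for _ in range(5):
    c=h.mean(0); n=np.linalg.svd(h-c)[2][2]; n*=np.sign(n[2]); h=h[abs((h-c)@n)<3]
print('face',c,n,'tilt',np.arccos(n[2]))
H=head(0,0)
for x in mark_of('wrist','aperture')[:2]:
    print(x['confidence'],x['position'],pxz(im,*x['position'],123,T))
print('pred',PIV+H@[80,35,13])
L=(P-PIV)@H
t=L[(L[:,0]>122)&(L[:,0]<165)&(abs(L[:,1])<30)&(abs(L[:,2])<20)]
k=np.polyfit(t[:,0],t[:,1],1); print('tongue',len(t),np.median(t,0),'slope',k)
b=L[(abs(L[:,2]-11)<6)&(L[:,0]>-60)&(L[:,0]<114)]; print(cv2.minAreaRect(b[:,:2].astype(np.float32)))
print(readout.current_clock())
E
```

```text
bash:   610 Killed                     python3 - <<'E'
from geo import *
np.set_printoptions(precision=3,suppress=True)
p,q=tongue_pose(0,-.025,0,-1); env.move_l(p,q,rate=50); print(np.array(readout.current_contact_force()))
eoat.open_gripper()
p,q=tongue_pose(0,0,110,-1); env.move_l(p,q,rate=200)
p=np.array(readout.current_tool_pos()); q=readout.current_orientation()
im=vision.get_image('wrist'); save(im,'w2'); T=wristT(im,p,q)
P=cloud(im,T).reshape(-1,3); h=P[(P[:,2]>100)&(P[:,2]<140)&(np.hypot(*(P[:,:2]-PIV[:2]).T)<120)]
for _ in range(5):
    c=h.mean(0); n=np.linalg.svd(h-c)[2][2]; n*=np.sign(n[2]); h=h[abs((h-c)@n)<3]
print('face',c,n,'tilt',np.arccos(n[2]))
H=head(0,0)
for x in mark_of('wrist','aperture')[:2]:
    print(x['confidence'],x['position'],pxz(im,*x['position'],123,T))
print('pred',PIV+H@[80,35,13])
L=(P-PIV)@H
t=L[(L[:,0]>122)&(L[:,0]<165)&(abs(L[:,1])<30)&(abs(L[:,2])<20)]
k=np.polyfit(t[:,0],t[:,1],1); print('tongue',len(t),np.median(t,0),'slope',k)
b=L[(abs(L[:,2]-11)<6)&(L[:,0]>-60)&(L[:,0]<114)]; print(cv2.minAreaRect(b[:,:2].astype(np.float32)))
print(readout.current_clock())
E
```

View pics/w2.png

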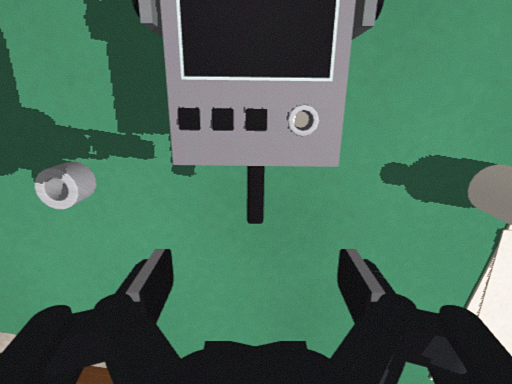

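The motion and picture finished. The script was killed afterwards because the full SVD ran out of memory. The picture shows the head square in view, with the aperture at (303,120) and the tongue at (256,195). I'll redo the numbers with a lighter SVD.

```bash
cat > chk.py <<'E'
from geo import *
np.set_printoptions(precision=3,suppress=True)
p=np.array(readout.current_tool_pos()); q=readout.current_orientation(); print(p)
im=vision.get_image('wrist'); T=wristT(im,p,q)
P=cloud(im,T).reshape(-1,3); h=P[(P[:,2]>100)&(P[:,2]<140)&(np.hypot(*(P[:,:2]-PIV[:2]).T)<120)]
for _ in range(5):
    c=h.mean(0); n=np.linalg.eigh(np.cov((h-c).T))[1][:,0]; n*=np.sign(n[2]); h=h[abs((h-c)@n)<3]
print('face',c,n,'tilt',np.arccos(n[2]))
H=head(0,0)
for x in mark_of('wrist','aperture')[:2]:
    print(x['confidence'],x['position'],pxz(im,*x['position'],123,T))
print('pred',PIV+H@[80,35,13])
L=(P-PIV)@H
t=L[(L[:,0]>122)&(L[:,0]<165)&(abs(L[:,1])<30)&(abs(L[:,2])<20)]
print('tongue',len(t),np.median(t,0),'slope',np.polyfit(t[:,0],t[:,1],1))
b=L[(abs(L[:,2]-11)<6)&(L[:,0]>-60)&(L[:,0]<114)]; print(cv2.minAreaRect(b[:,:2].astype(np.float32)))
print(readout.current_contact_force(),readout.current_clock())
E
python3 chk.py
```

```text
[631.057 117.783 218.086]
face [537.969 100.39  120.84 ] [0.008 0.004 1.   ] tilt 0.008950806731405745
0.77 [120.4, 302.7] [558.597 140.077 123.   ]
pred [559.091 138.997 123.   ]
tongue 804 [141.92    0.969   9.94 ] slope [-0.013  2.615]
((57.4667854309082, 2.1075210571289062), (113.10448455810547, 168.43704223632812), 0.06396929174661636)
[ 0.171 -0.904 -0.267] 10.2
```

The head is flat (tilt about 0.01 rad) and square (about -0.01 rad). Next, the stylus.

```bash
cat >> geo.py <<'E'
def down(a):
    return R.from_matrix(np.c_[[np.cos(a),np.sin(a),0],[np.sin(a),-np.cos(a),0],[0,0,-1]]).as_quat(scalar_first=True)
QS=down(np.radians(167))
E
python3 - <<'E'
from geo import *
np.set_printoptions(precision=2,suppress=True)
env.move_pose([543,-282.8,215],QS)
p=np.array(readout.current_tool_pos()); q=readout.current_orientation()
im=vision.get_image('wrist'); save(im,'w3'); T=wristT(im,p,q)
for n,z in [('stylus_grip',100),('stylus',60),('deburrer',60)]:
    for x in mark_of('wrist',n)[:2]: print(n,x['confidence'],x['position'],pxz(im,*x['position'],z,T))
P=cloud(im,T).reshape(-1,3)
s=P[(P[:,2]>70)&(P[:,2]<135)&(np.hypot(P[:,0]-543,P[:,1]+282.8)<25)]
print('stylus cloud',len(s),np.median(s,0),s.min(0),s.max(0))
tp=s[s[:,2]>s[:,2].max()-5];print('top',len(tp),tp.mean(0))
rk=P[(abs(P[:,0]-510)<100)&(abs(P[:,1]+270)<80)&(P[:,2]>55)&(P[:,2]<65)]
print('rack',cv2.minAreaRect(rk[:,:2].astype(np.float32)))
print(readout.current_clock())
E
```

```text
stylus_grip 0.73 [194.6, 256.2] [ 541.51 -279.7   100.  ]
stylus 0.71 [183.1, 252.0] [ 541.57 -283.91   60.  ]
deburrer 0.83 [110.1, 249.1] [ 472.25 -270.58   60.  ]
stylus cloud 479 [ 538.43 -282.24  118.69] [ 534.88 -290.52   70.69] [ 549.65 -275.95  126.92]
top 188 [ 541.92 -282.97  124.66]
rack ((508.81915283203125, -275.5174560546875), (55.22385025024414, 129.48828125), 76.7959213256836)
11.9167
```

View pics/w3.png

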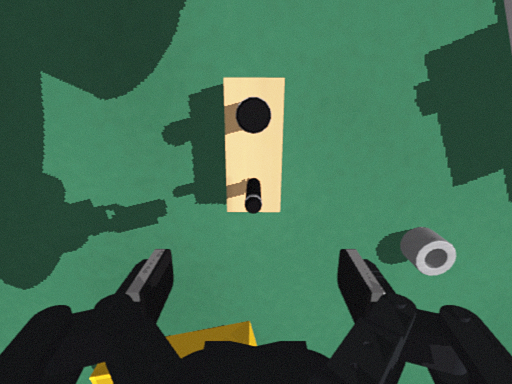

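The stylus, at (253,195), stands centred between the fingers at about (542,-283), and the deburrer is clear at (253,115).

```bash
python3 - <<'E'
from geo import *
np.set_printoptions(precision=2,suppress=True)
env.move_l([542.3,-283,100],rate=120)
eoat.clamp(grasp_force=60); print(readout.current_opening(),readout.current_grasp_force(),np.array(readout.current_contact_force()))
env.move_l([542.3,-283,220],rate=150)
Q=down(np.radians(167)); 
env.move_pose([558.8,139.5,250],Q)
p=np.array(readout.current_tool_pos()); q=readout.current_orientation()
print(p,np.array(readout.current_contact_force()),readout.current_opening())
im=vision.get_image('wrist'); save(im,'w4'); T=wristT(im,p,q)
for n,z in [('stylus_tip',160),('stylus',210),('aperture',123)]:
    for x in mark_of('wrist',n)[:2]: print(n,x['confidence'],x['position'],pxz(im,*x['position'],z,T))
for c in ['top','scene']:
    im=vision.get_image(c); save(im,c+'4')
    for n,z in [('stylus_tip',160),('aperture',123)]:
        for x in mark_of(c,n)[:1]: print(c,n,x['confidence'],x['position'],pxz(im,*x['position'],z))
print(readout.current_clock())
E
```

```text
12.40760606862085 58.354071378707886 [-0.08  0.22  2.07]
[559.08 138.54 249.78] [-1.1  -1.47 -0.56] 12.4804829801239
stylus_tip 0.64 [206.5, 251.7] [557.77 136.7  160.  ]
stylus 0.81 [237.2, 254.5] [560.03 138.6  210.  ]
aperture 0.72 [279.3, 126.9] [619.48  -8.47 123.  ]
aperture 0.69 [191.0, 255.2] [557.23 139.65 123.  ]
top stylus_tip 0.31 [205.9, 254.8] [526.38  96.03 160.  ]
top aperture 0.55 [194.7, 238.9] [560.11 144.63 123.  ]
scene stylus_tip 0.59 [168.0, 262.5] [564.26 131.52 160.  ]
scene aperture 0.65 [176.1, 263.2] [560.82 137.51 123.  ]
16.7
```

View pics/w4.png

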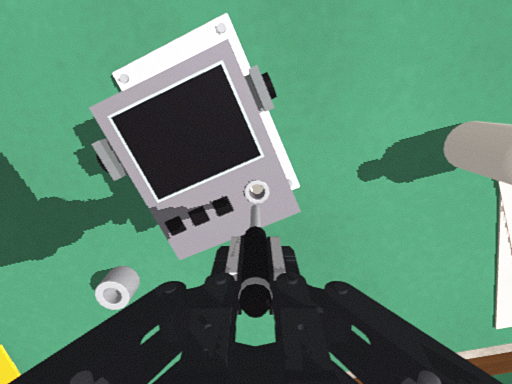

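The pin is held straight at (255,206) with the aperture just ahead at (257,191). I'll descend until the tip is about 6 mm above the mouth and compare tip and hole up close.

```bash
python3 - <<'E'
from geo import *
np.set_printoptions(precision=2,suppress=True)
env.move_l([558.2,139.6,220],rate=100)
p=np.array(readout.current_tool_pos()); q=readout.current_orientation(); print(p)
im=vision.get_image('wrist'); T=wristT(im,p,q)
for n,z in [('stylus_tip',130),('aperture',123)]:
    for x in mark_of('wrist',n)[:2]: print(n,x['confidence'],x['position'],pxz(im,*x['position'],z,T))
a=im['frame'][150:250,205:305]
s=vision.get_image('scene')
for n,z in [('stylus_tip',130),('aperture',123)]:
    for x in mark_of('scene',n)[:2]: print(n,x['confidence'],x['position'],pxz(s,*x['position'],z))
b=s['frame'][130:210,223:303]
f=lambda i:cv2.resize(i,(390,390),interpolation=cv2.INTER_CUBIC)
cv2.imwrite('pics/c5.png',np.hstack([f(a),f(b)])[:,:,::-1])
K=np.array(im['intrinsics']);C=np.linalg.inv(T)
for w in ([*p[:2],p[2]-90],[558.2,139.6,123]):
    v=K@(C@np.r_[w,1])[:3]; print('proj',v[1]/v[2],v[0]/v[2])
E
```

```text
[558.28 139.62 220.2 ]
stylus_tip 0.95 [208.7, 255.7] [559.68 140.44 130.  ]
aperture 0.78 [204.4, 258.6] [559.18 143.   123.  ]
stylus_tip 0.7 [177.3, 264.6] [569.78 132.74 130.  ]
stylus_tip 0.46 [160.3, 266.4] [536.21 175.5  130.  ]
aperture 0.83 [177.6, 259.0] [556.65 127.29 123.  ]
proj 207.40422956654578 254.29859230907368
proj 204.18054370198794 254.2828011994732
```

View pics/c5.png

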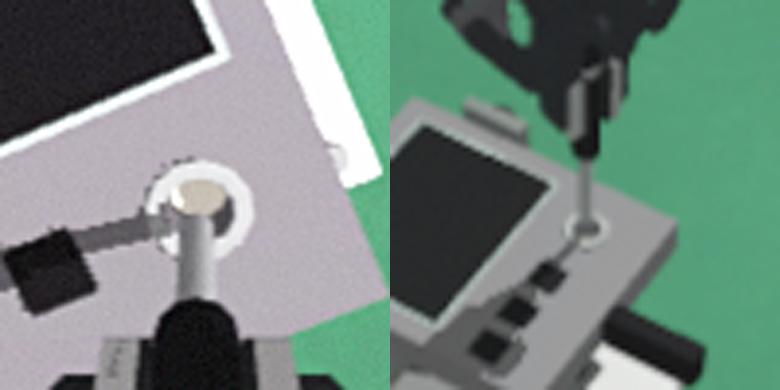

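The pin (column 255, left crop) sits over the collar centre (256), within about 1 mm, and the slack is 4 mm. I'll insert and press with force checks.

```bash
python3 - <<'E'
from geo import *
np.set_printoptions(precision=2,suppress=True)
x,y=558.3,140.2
for z in (214,204,200,198,196,194,193,192,191,190):
    env.move_l([x,y,z],rate=40 if z<210 else 60); env.dwell(.1)
    f=np.array(readout.current_contact_force()); print(z,np.array(readout.current_tool_pos()),f,readout.current_opening())
    if f[2]>9 or abs(f[:2]).max()>8: break
env.dwell(.5); print(np.array(readout.current_contact_force()),readout.current_grasp_force(),readout.current_clock())
E
```

```text
214 [558.3  140.22 213.96] [ 0.32  0.03 -0.18] 12.632371002796477
204 [558.4  140.18 204.13] [0.46 0.44 0.28] 12.491061846920498
200 [558.31 140.19 200.01] [ 0.01  0.1  -0.98] 12.570656076645433
198 [558.46 140.22 198.26] [-0.22 -0.24  1.39] 12.677736913552575
196 [558.41 140.21 196.14] [0.97 1.51 2.24] 12.52943670209075
194 [558.39 140.2  194.13] [0.71 0.29 4.05] 12.440055979739476
193 [558.36 140.21 193.05] [1.33 0.87 4.23] 12.616179599083404
192 [558.55 140.2  192.82] [-0.24  0.65  9.97] 12.203868110647898
[-1.22 -0.09  8.76] 59.4765767455101 20.9
```

The spring force ramped from 1.4 to 4.2 N and then stopped hard at 9 N at the predicted depth. The button is fully down with lateral forces near zero.

```bash
python3 -c "
from h import *
print(hand_in())"
```

```text
the job is handed in; nothing more can be done
None
```

I handed the job in with the head square and flat (both within about 0.01 rad when last measured, before the press) and the gripped stylus holding the button against its stop at about 9 N, at 20.9 s on the clock; `hand_in()` returned no verdict.

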